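Shift the feed selector lever through its H-gate

ROBOT

A 6-joint arm with a two-finger parallel gripper is mounted at the origin on a cart in front of the work surface, level with it; the furniture and walls round the work are solid. World frame = base frame: x ahead of the robot, y to its left, z up, the work surface at z = 0. Lengths are in m, angles in rad, forces in N, time in s.
With the tool pointing down it reaches from about 0.275 to 0.775 m from the base axis. Payload 14.6 kg.
Tool frame: the origin (TCP) lies midway between the tips of the shut fingers; the grasp point (between the pads) lies behind it (ctrl.grip_point_offset is the z of the grasp point in the tool frame, in m); z points along the fingers, x is the direction in which the jaws open and shut, and the axes are right-handed (so a half turn about z gives the same grasp; the last joint's range is limited). The gripper opens to 85 mm and grips with 20 to 120 N. Pads are 22 mm wide; open, the fingers measure 114 mm over their backs; the gripper's body (76 mm by 85 mm) begins 54 mm behind the grasp point. The pads swing forward as they close: fully open they stand 13 mm farther back than shut.
Start: joints at [-1.371, 0.263, -0.048, 1.259, 0, 1.415], TCP at [0.182, -0.492, 0.231] pointing down, gripper open.
Joint ranges: [-2.65, 2.65], [-0.89, 1.7], [-1.18, 1.37], [-2.13, 2.11], [-1.35, 1.29], [-3.14, 3.14]. Speed limits (rad/s): [1.89, 1.89, 2.57, 2.79, 3.14, 3.14].

INTERFACE

Orientations are given as a rotation vector (axis times angle).
In Python, from bench import ctrl, eyes gives the robot as it stands.
- The arm moves only by the tool servo_tool, never from a script. Its argument "series" is a list that holds one entry, the list of rows, each a list of 6 numbers: the shift along the world's x, y, z in mm, then the turn, a rotation vector about the world's x, y, z in degrees. In form: [[[x, y, z, rx, ry, rz], ...]]. A call has exactly 5 rows; each row is the pose to reach, as a shift and turn from the pose commanded when the call began; what a row does not reach only later rows make up. A row lasts 1/12 s, in which the tool goes at most 41.7 mm and 7.16 degrees, less where a joint would pass 70% of its speed; a pose out of reach is approached as far as the arm can. A call with a gripper value outside its range is refused whole. "gripper" is the closure, from -1 (fully open) to 1 (shut), set as the call begins (left out, the last holds). The fingers move at their own pace and stop on an object; "grip_force" is the grip in N (left out, the last holds). Time passes only in rows, so rows that repeat a pose let the fingers close, or fill a call up. It gives the time, the measured TCP pose, the force and the opening at its end, in the units of the state.
- ctrl.read_state(): the state, without advancing time (a new reading comes with each control period).
- eyes.get_image(name): name is "scene" or "top"; returns a dict with "image" (480x640x3 uint8, red, green, blue), "range_z" (480x640 float32, m along the optical axis (not along the pixel's ray), 0 where there is no reading), "vfov" (degrees; the focal length in pixels is half the picture's height over the tangent of half this angle, whatever the lens; pixels are square), "cx", "cy" (the principal point, pixels), "dist_coeffs" ([k1, k2, p1, p2, k3] as OpenCV has them; the pictures are not rectified), "R" (3x3) and "t" (3): a world point X has camera coordinates R X + t. Camera axes: x right, y down, z forward; pixel columns grow to the right and rows downward; lengths in m; the calibration is good to about 2 mm. A picture is of the moment at which its call begins.
- ctrl.finish_job(): hands the job in, once; it reports no verdict.
Trained networks look in a picture, given as the dict that the camera call returned (one of the last four; its "shot" number tells which), for a name from the list of things; names that differ only in an ending like _2 or _b are one class to them, and where a whole thing is asked for, a point or a joint stands for the part that bears it (a point fixed in the world has none). Each returns a list of dicts, best first, with "p" (0 to 1); they miss things now and then, are a little off and sometimes report something else, mostly with a low value. They report only what shows in the picture. A call takes as long as a camera call.
- eyes.boxes_of(picture, name): "extent" ([left, top, width, height] in pixels, round what is visible of it).
- eyes.regions_of(picture, name): "region" (480x640 bool, what is visible of it) and "extent" ([left, top, width, height] in pixels, round what is visible of it).
- eyes.spot_point(picture, name): "uv" ([column, row] in pixels: a listed point, or the origin of a listed thing).
The state is a dict: "time": time; "joint_pos": joint angles; "qd": joint speeds; "joint_efforts": joint torques, N m; "tool_pos": TCP position; "tcp_rot": TCP orientation; "contact_force": force on the tool from outside, world axes, zero at the start; "wrist_torque": the same for the moment, N m; "grip_width": finger opening in m.
Only numpy, scipy, OpenCV 4.12 (cv2) and the standard library are available. Lean on these libraries where they do the work, as an engineer would, in place of code of your own. Each camera call takes 0.05 s, during which the arm holds its last target. There are 200 camera calls.

TASK

Push the ball-knobbed lever of the feed gearbox out of the near right slot to the crossbar of its H-shaped gate, across to the left, and then fully home into the left-hand slot that has the round disc marker beside it. Only push the knob with the fingertips, without pulling it up or forcing it, and leave it standing there; do not disturb the bottle, the cap or the tape roll beside the gearbox.

Things in the scene. Friction and masses are not known exactly. Their poses are not given: they have to be found in the camera images.
- feed_box: The grey gearbox, fixed to the desk, 130 x 120 x 86 mm, with a flat grey cover on top (its top face 86 mm above the desk). Origin: centre of its underside. Its +x axis is 'far' (away from the robot at yaw 0, the side with the output shaft stub), +y is 'left', z up.
- gate (a point): Centre of the H-shaped gate, on the cover's top face above the box's origin (axes as the box's). Left and right slots run along x on centre lines y = +17 and -17 mm, 15 mm wide, ending at x = +25 and -25 mm; the 18 mm wide crossbar along y at x = 0 joins them; the divider noses are rounded.
- lever_pivot (a point): Point the lever pivots about, inside the box, 25 mm above the desk and 61 mm below the gate centre. The 10 mm thick lever stem rises from it through the gate.
- knob (a point): Centre of the black ball knob, 32 mm diameter, on top of the lever, 125 mm from the pivot: 150 mm above the desk when upright, about 137 mm when leaning into a corner of the gate. At the ends of the slots it stands about 38 to 40 mm far or near of the box centre, and 28 to 38 mm left or right of it (play included).
- lever_fore_aft (a joint): Lean of the lever along the box's x, rad: 0 over the crossbar, about +0.32 at the far end of a slot, -0.32 at the near end. It passes between the slots only within about 0.07 of 0 (the rounded noses guide it a little). Friction holds it where it is left; moving it takes about 2 to 4 N at the knob. Starts somewhere in the near right slot.
- lever_left_right (a joint): Lean of the lever along the box's y, rad: about +0.28 in the left slots, -0.28 in the right ones (play about 0.04 each way). Friction holds it; about 2 to 4 N at the knob.
- lever_lift (a joint): How far the lever is pulled up along its own stem, m: 0 at rest, at most 0.012; a spring of 1.5 N per mm holds it down. It is not to be pulled up.
- disc_mark (a point): Top centre of the marker with the round steel disc (18 mm across) on a thin black 26 mm square plate, fixed on the cover 47 mm left of the box centre, beside the slot it marks: either the far left one or the near left one (25 mm far or near of the box centre).
- bar_mark (a point): Top centre of the other marker, with a straight steel bar (6 x 22 mm) on a like plate, beside the other left slot.
- dropper: Loose amber dropper bottle with a black bulb, 33 mm wide, 98 mm tall, standing on the desk right of the gearbox. Origin: centre of its underside. A bystander.
- eyecap: Loose black round eyepiece cap, 35 mm across, 14 mm high, right of the gearbox. Origin: centre of its underside. A bystander.
- tape: Loose blue tape roll, 60 mm across, 19 mm high, right of the gearbox. Origin: centre of its underside. A bystander.

How it is judged:
At the end, for the whole second after the job is handed in: The lever stands at rest in the left-hand slot beside the round disc marker, leaning at least 0.27 rad (of about 0.32) towards the slot's end and more than 0.2 rad to the left, not pulled up by more than 2 mm (value of joint lever_left_right above 0.2 rad and ((x of disc_mark in the frame of feed_box above 0 m and value of joint lever_fore_aft above 0.27 rad) or (x of disc_mark in the frame of feed_box below 0 m and value of joint lever_fore_aft below -0.27 rad)) and value of joint lever_lift below 0.002 m and velocity of joint lever_fore_aft between -0.05 and 0.05 rad/s); the robot touches nothing.
It fails at once if the lever is pulled up by more than 5 mm (value of joint lever_lift above 0.005 m).
It fails at once if the lever is forced (more than 40 N from the robot) (contact force between any of the arm, the fingers and lever_fore_aft above 40 N).
It fails at once if the dropper bottle is moved by more than 15 mm, lifted or tipped (distance of dropper from where it was at the start of the episode above 0.015 m or angle between dropper's own z axis and vertical above 0.35 rad).
It fails at once if the eyepiece cap is moved or lifted by more than 15 mm (distance of eyecap from where it was at the start of the episode above 0.015 m).
It fails at once if the tape roll is moved or lifted by more than 15 mm (distance of tape from where it was at the start of the episode above 0.015 m).
It also fails if it takes over 42 s, if anything falls off the work surface, if the arm or the gripper's body presses on something with over 40 N, if the wrist force passes 120 N, or if a joint passes its speed limit or range.

## Working session

There is one attempt and no reset: what is moved stays moved. The work goes in short steps, Python scripts to look and compute and a tool call to move; the robot and the scene stay as the last step left them, time stands still between calls to the robot, and variables do not carry over. Pictures are saved under pics/ and viewed, about 8 in all and at most 12, crops included, and the job is handed in when it is done.

Besides the shell and the picture viewer there is one more tool, called after ">>>" by a JSON object that holds its "fn" and its "kwargs", one argument or row to a line. servo_tool: Moves the arm, as the interface text tells. Its arguments: {"type":"object","properties":{"series":{"type":"array"},"gripper":{"type":"number"},"grip_force":{"type":"number"}},"required":["series"]}

```bash
mkdir -p pics; cat > h.py <<'E'
import numpy as np, cv2
from bench import ctrl, eyes
def K(p):
    f=240/np.tan(np.radians(p['vfov'])/2); return np.array([[f,0,p['cx']],[0,f,p['cy']],[0,0,1.]])
def ray(p,uv):
    n=cv2.undistortPoints(np.array([[uv]],float),K(p),np.array(p['dist_coeffs'],float))[0,0]
    R=np.array(p['R']);t=np.array(p['t']); return -R.T@t, R.T@np.array([n[0],n[1],1])
def atz(p,uv,z):
    c,d=ray(p,uv); return c+d*(z-c[2])/d[2]
def proj(p,X):
    r,_=cv2.Rodrigues(np.array(p['R'],float)); return cv2.projectPoints(np.array(X,float).reshape(-1,1,3),r,np.array(p['t'],float),K(p),np.array(p['dist_coeffs'],float))[0][:,0]
def atdepth(p,uv):
    u,v=np.round(uv).astype(int); z=p['range_z'][v,u]; c,d=ray(p,uv); return c+d*z
def save(p,n,crop=None,s=1):
    im=p['image'][...,::-1]
    if crop: l,t,w,h=crop; im=im[t:t+h,l:l+w]
    cv2.imwrite('pics/'+n,cv2.resize(im,None,fx=s,fy=s))
E
python3 - <<'E'
from h import *
np.set_printoptions(precision=4,suppress=True)
s=ctrl.read_state(); print(s['time'],s['tool_pos'],s['tcp_rot'],s['grip_width'],ctrl.grip_point_offset)
zs=dict(gate=.086,knob=.14,disc_mark=.088,bar_mark=.088,dropper=0,eyecap=0,tape=0,feed_box=0)
for c in ['scene','top']:
    p=eyes.get_image(c); save(p,c+'0.png')
    print(c,'cam',-np.array(p['R']).T@p['t'])
    for n,z in zs.items():
        for r in eyes.spot_point(p,n)[:2]: print(n,round(r['p'],2),np.round(r['uv'],1),atz(p,r['uv'],z),atdepth(p,r['uv']))
E
```

```text
0.0 [ 0.1823 -0.492   0.2308] [-2.578   1.7941  0.0012] 0.08543032862335645 -0.0187
scene cam [-0.1402 -0.4377  0.4982]
gate 0.7 [304.5 247.6] [ 0.4977 -0.0085  0.086 ] [ 0.5052 -0.0035  0.0811]
knob 0.61 [313.7 228.9] [ 0.4664 -0.0456  0.14  ] [ 0.4566 -0.0519  0.1458]
disc_mark 0.61 [267.1 246.3] [0.4689 0.0396 0.088 ] [0.4669 0.0381 0.0893]
bar_mark 0.62 [279.5 235.8] [0.5067 0.0438 0.088 ] [0.5068 0.0439 0.0879]
bar_mark 0.2 [363.  329.8] [ 0.3588 -0.1823  0.088 ] [ 0.4408 -0.1403  0.0206]
dropper 0.69 [367.7 308.1] [ 0.5182 -0.1074  0.    ] [ 0.5194 -0.1068 -0.0009]
eyecap 0.58 [369.8 286. ] [ 0.5758 -0.0808 -0.    ] [ 0.558  -0.0896  0.0124]
tape 0.77 [362.8 329.5] [ 0.4663 -0.1269  0.    ] [ 0.4408 -0.14    0.0209]
feed_box 0.92 [297.9 296.5] [0.4902 0.001  0.    ] [ 0.4395 -0.0343  0.0401]
top cam [ 0.466  -0.0403  0.9683]
knob 0.71 [327.4 275.1] [ 0.4698 -0.0465  0.14  ] [ 0.4697 -0.0464  0.1555]
knob 0.52 [303.6 261.1] [ 0.4919 -0.0085  0.14  ] [ 0.4949 -0.0048  0.0428]
disc_mark 0.6 [281.4 284.3] [0.4542 0.0307 0.088 ] [0.4542 0.0308 0.0871]
bar_mark 0.78 [271.3 251. ] [0.5104 0.0484 0.088 ] [0.5103 0.048  0.0915]
dropper 0.52 [353.5 248.4] [ 0.5203 -0.0961  0.    ] [ 0.5163 -0.092   0.0713]
eyecap 0.57 [342.6 221.3] [ 0.5711 -0.0758  0.    ] [ 0.5699 -0.0753  0.0115]
tape 0.71 [370.3 278. ] [ 0.4654 -0.1273  0.    ] [ 0.4654 -0.1275 -0.0024]
feed_box 0.88 [306.9 258.4] [ 0.5013 -0.0093  0.    ] [ 0.5002 -0.0102  0.03  ]
```

```bash
python3 - <<'E'
from h import *
np.set_printoptions(precision=4,suppress=True)
a=cv2.imread('pics/scene0.png')[190:350,220:420]; b=cv2.imread('pics/top0.png')[190:350,230:430]
cv2.imwrite('pics/c1.png',np.hstack([cv2.resize(a,None,fx=2,fy=2,interpolation=2),cv2.resize(b,None,fx=2,fy=2,interpolation=2)]))
p=eyes.get_image('top')
# cover/box outline from depth: points at height ~86mm
v,u=np.mgrid[0:480,0:640]; n=cv2.undistortPoints(np.stack([u.ravel(),v.ravel()],1).astype(float)[:,None],K(p),np.array(p['dist_coeffs'],float))[:,0]
z=p['range_z'].ravel(); X=(np.c_[n,np.ones(len(n))]*z[:,None]-np.array(p['t']))@np.array(p['R'])
m=(abs(X[:,2]-.086)<.012)&(z>0)&(abs(X[:,0]-.49)<.12)&(abs(X[:,1])<.09)
mm=m.reshape(480,640).astype(np.uint8); nl,lab,st,ce=cv2.connectedComponentsWithStats(mm); k=1+st[1:,4].argmax(); sel=(lab.ravel()==k)
r=cv2.minAreaRect((X[sel][:,:2]*1000).astype(np.float32)); print(r,np.median(X[sel][:,2]))
for q in eyes.regions_of(p,'knob')[:2]:
    g=q['region']; print(q['p'],q['extent'],np.median(X[g.ravel()],0)); vs,us=np.nonzero(g); print(us.mean(),vs.mean(),atz(p,[us.mean(),vs.mean()],.138), g.sum())
E
```

```text
((495.1778259277344, -3.4727325439453125), (130.0294189453125, 120.11653137207031), 12.103462219238281) 0.08586748774258113
0.92 [300.1, 257.0, 39.5, 32.5] [ 0.4731 -0.0396  0.1493]
321.6901408450704 272.86384976525824 [ 0.4733 -0.0374  0.138 ] 426
```

View pics/c1.png

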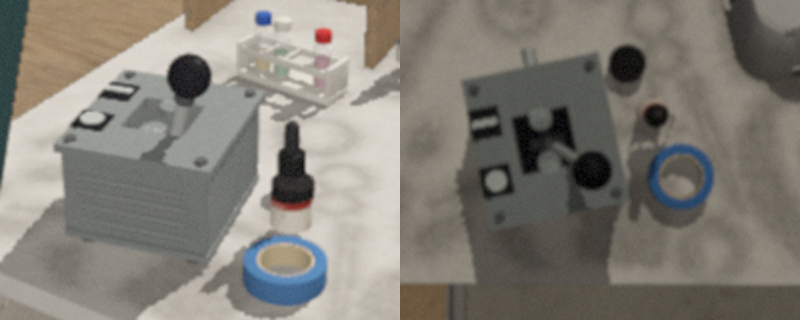

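The disc marker is beside the near-left slot (disc at about (496,181) in the right crop, bar at (485,123) farther away). The knob stands near right at about (592,170). The box centre is (0.495, -0.0035), yaw +12.1°. I'll check the full top view for obstacles along the approach.

View pics/top0.png

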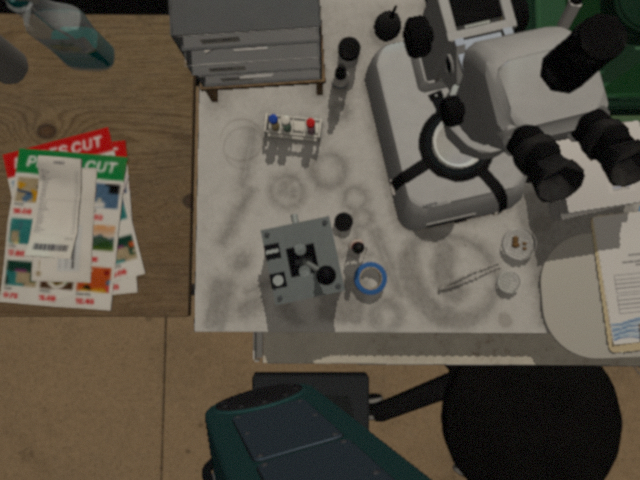

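```bash
cat >> h.py <<'E'
C=np.array([.4952,-.0035]); Y=np.radians(12.1); B=np.array([[np.cos(Y),-np.sin(Y)],[np.sin(Y),np.cos(Y)]])
def w(x,y): return (C*1000+B@np.array([x,y])).round(1)
def b(xy): return (B.T@(np.array(xy)[:2]-C)*1000).round(1)
def knob(z=.14,cams=('top',)):
    for c in cams:
        p=eyes.get_image(c)
        for r in eyes.spot_point(p,'knob')[:2]: print(c,round(r['p'],2),b(atz(p,r['uv'],z)))
        q=eyes.regions_of(p,'knob')
        if q: l,t,W,H=q[0]['extent']; print('ext',q[0]['extent'])
    s=ctrl.read_state(); print(s['time'],'tcp box',b(s['tool_pos']),s['tool_pos'][2],s['contact_force'],s['grip_width'])
E
python3 - <<'E'
from h import *
for q in [(-80,-35),(-27,-35),(-35,-90),(0,-90),(0,0),(60,33),(-12,33)]: print(q,w(*q))
E
```

```text
(-80, -35) [424.3 -54.5]
(-27, -35) [476.1 -43.4]
(-35, -90) [479.8 -98.8]
(0, -90) [514.1 -91.5]
(0, 0) [495.2  -3.5]
(60, 33) [546.9  41.3]
(-12, 33) [476.5  26.3]
```

>>> {"fn": "servo_tool", "kwargs": {
  "series": [
    [[18, 33, 0, 0, 0, -2], [37, 67, 0, 0, 0, -4], [56, 101, 0, 0, 0, -6], [75, 135, 0, 0, 0, -8], [93, 168, 0, 0, 0, -8.3]]
  ],
  "gripper": 1
}}

```text
time: 1.42
tool_pos: [0.2758, -0.3226, 0.2313]
tcp_rot: [-2.439, 1.98, -0.0]
contact_force: [1.0, -0.8, -0.0]
grip_width: 0.0255
```

>>> {"fn": "servo_tool", "kwargs": {
  "series": [
    [[18, 33, 0, 0, 0, 0], [37, 67, 0, 0, 0, 0], [56, 101, 0, 0, 0, 0], [75, 135, 0, 0, 0, 0], [93, 168, 0, 0, 0, 0]]
  ]
}}

```text
time: 1.83
tool_pos: [0.3689, -0.1545, 0.2315]
tcp_rot: [-2.442, 1.977, -0.001]
contact_force: [1.3, 0.1, -0.1]
grip_width: -0.0002
```

>>> {"fn": "servo_tool", "kwargs": {
  "series": [
    [[18, 33, -10, 0, 0, 0], [37, 67, -25, 0, 0, 0], [56, 101, -40, 0, 0, 0], [56, 101, -60, 0, 0, 0], [56, 101, -80, 0, 0, 0]]
  ]
}}

```text
time: 2.25
tool_pos: [0.4253, -0.0532, 0.1506]
tcp_rot: [-2.446, 1.971, -0.001]
contact_force: [-0.2, -0.0, -0.2]
grip_width: -0.0003
```

```bash
python3 - <<'E'
from h import *
knob(cams=('top','scene')); s=ctrl.read_state(); print(s['tool_pos'],cv2.Rodrigues(np.array(s['tcp_rot']))[0][:,0], b(np.r_[.4952,-.0035]))
save(eyes.get_image('scene'),'s2.png',(180,130,260,210),3)
E
```

```text
scene 0.75 [-42.  -36.7]
ext [304.2, 219.2, 20.0, 38.2]
2.55 tcp box [-79.7 -36.5] 0.15246285941318344 [ 0.50339697  0.40238217 -0.75520855] 2.2027880001602795e-05
[ 0.42486993 -0.05588094  0.15246286] [ 2.07510890e-01 -9.78232417e-01  7.54226384e-04] [0. 0.]
```

View pics/s2.png

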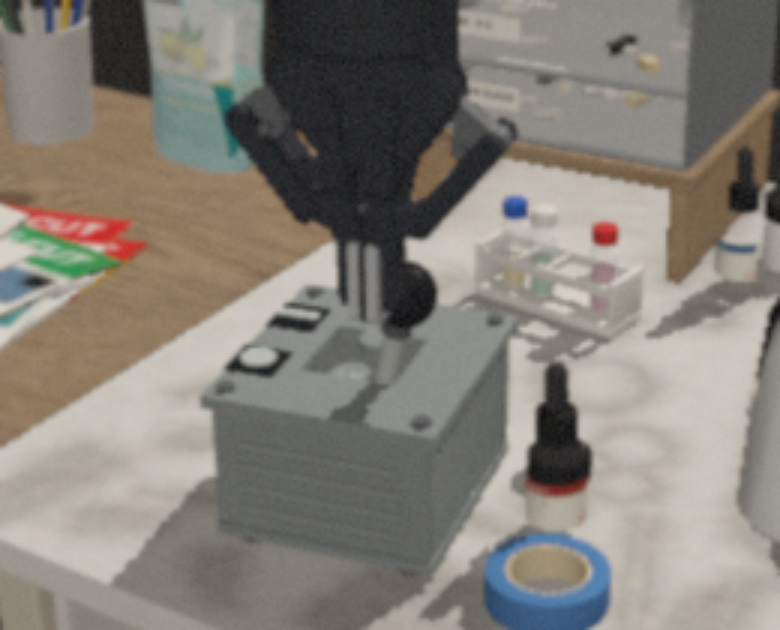

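The shut fingertips are at about (360,315), just near of the knob at (410,295), as intended. Next I lower them and push far.

>>> {"fn": "servo_tool", "kwargs": {
  "series": [
    [[0, 1, -12, 0, 0, 0], [0, 1, -23, 0, 0, 0], [8, 3, -23, 0, 0, 0], [14, 4, -23, 0, 0, 0], [20, 5, -23, 0, 0, 0]]
  ]
}}

```text
time: 3.02
tool_pos: [0.4456, -0.0506, 0.1292]
tcp_rot: [-2.441, 1.977, -0.002]
contact_force: [-3.6, -0.1, 2.1]
grip_width: -0.0002
```

>>> {"fn": "servo_tool", "kwargs": {
  "series": [
    [[4, 1, 0, 0, 0, 0], [8, 2, 0, 0, 0, 0], [12, 2.5, 0, 0, 0, 0], [16, 3.5, 0, 0, 0, 0], [20, 4.3, 0, 0, 0, 0]]
  ]
}}

```text
time: 3.43
tool_pos: [0.4647, -0.0459, 0.1284]
tcp_rot: [2.442, -1.976, -0.0]
contact_force: [-2.3, -0.6, 1.9]
grip_width: -0.0002
```

```bash
python3 - <<'E'
from h import *
knob(.148,cams=('top','scene'))
E
```

```text
scene 0.6 [-31.8 -37.5]
ext [354.6, 277.4, 22.2, 14.9]
3.7333 tcp box [-39.  -35.1] 0.12830370001388783 [-0.1933837   0.50561642 -0.07567901] 0.00028248893700950656
```

>>> {"fn": "servo_tool", "kwargs": {
  "series": [
    [[3, 0.6, 0, 0, 0, 0], [6, 1.2, 0, 0, 0, 0], [9, 1.9, 0, 0, 0, 0], [11, 2.3, 0, 0, 0, 0], [11, 2.3, 0, 0, 0, 0]]
  ]
}}

```text
time: 4.15
tool_pos: [0.4758, -0.0436, 0.1282]
tcp_rot: [-2.442, 1.976, -0.0]
contact_force: [-1.6, 0.6, 0.1]
grip_width: 0.0001
```

```bash
python3 - <<'E'
from h import *
knob(.148)
a=eyes.get_image('scene')['image'][175:295,245:375]; c=eyes.get_image('top')['image'][210:330,245:375]
cv2.imwrite('pics/k3.png',cv2.resize(np.hstack([a,c])[...,::-1],None,fx=3,fy=3,interpolation=2))
E
```

```text
4.3 tcp box [-27.7 -35.1] 0.12824741804130713 [-0.20100423 -0.10834085  0.04798809] -2.4239026945324572e-05
```

View pics/k3.png

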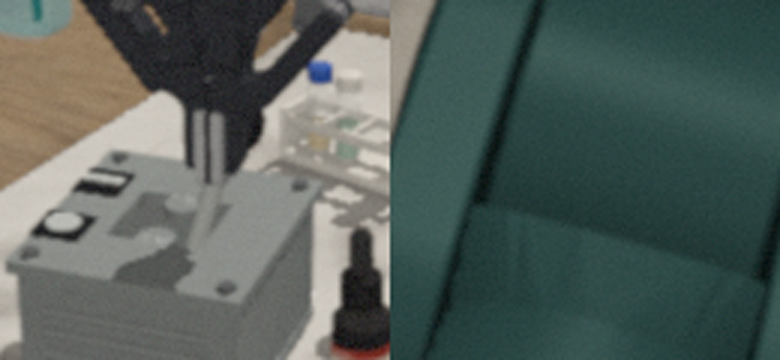

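>>> {"fn": "servo_tool", "kwargs": {
  "series": [
    [[-14, -3, 0, 0, 0, 0], [-10, -30, 0, 0, 0, 0], [-6, -57, 0, 0, 0, 0], [16, -53, 0, 0, 0, 0], [38, -48, 0, 0, 0, 0]]
  ]
}}

```text
time: 4.82
tool_pos: [0.5138, -0.0933, 0.1285]
tcp_rot: [-2.439, 1.98, -0.001]
contact_force: [-0.2, -0.0, -0.0]
grip_width: 0.0001
```

```bash
python3 - <<'E'
from h import *
knob(.15,('scene','top'))
a=eyes.get_image('scene')['image'][175:295,245:375]; c=eyes.get_image('top')['image'][210:330,245:375]
cv2.imwrite('pics/k4.png',cv2.resize(np.hstack([a,c])[...,::-1],None,fx=3,fy=3,interpolation=2))
E
```

```text
scene 0.8 [-11.1 -40.3]
scene 0.22 [-175.7 -150.7]
ext [304.2, 205.8, 27.9, 51.8]
5.1167 tcp box [ -1.4 -89.8] 0.1282120798933483 [ 0.15228553 -0.09308016 -0.1039933 ] -0.00018958973460525818
```

View pics/k4.png

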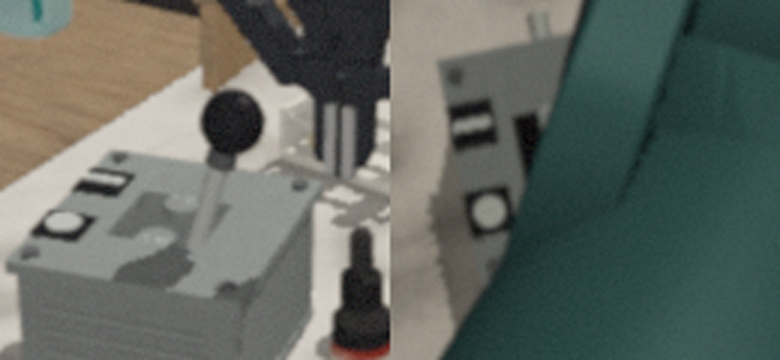

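```bash
cat >> h.py <<'E'
def lever(p,uv):
    c,d=ray(p,uv); d=d/np.linalg.norm(d); o=c-np.r_[C,.025]; q=o@d; disc=q*q-o@o+.125**2
    for s in (-1,1):
        X=c+d*(-q+s*np.sqrt(max(disc,0))); print('lever',disc>0,b(X),X[2])
    k=np.linspace(.12,.17,6); print([(z.round(3),*b(atz(p,uv,z))) for z in k])
E
python3 - <<'E'
from h import *
p=eyes.get_image('scene'); im=p['image'].astype(int).sum(2)
sub=im[195:235,300:350]; 
m=(sub<130).astype(np.uint8); m=cv2.morphologyEx(m,cv2.MORPH_OPEN,cv2.getStructuringElement(2,(9,9)))
n,l,st,ce=cv2.connectedComponentsWithStats(m); print(st,ce)
for q in eyes.regions_of(p,'knob')[:1]: print(q['extent'])
for uv in ([322.7,215.2],): lever(p,uv); print(atdepth(p,uv))
E
```

```text
[[   0    0   50   40 1737]
 [  13   12   19   19  263]] [[24.92515832 19.23200921]
 [21.69201521 21.26996198]]
[305.7, 207.5, 24.3, 52.5]
lever True [ -0.6 -35.3] 0.14489718921269884
lever True [105.3   2.7] 0.09234689940138657
[(np.float64(0.12), np.float64(49.6), np.float64(-17.3)), (np.float64(0.13), np.float64(29.4), np.float64(-24.6)), (np.float64(0.14), np.float64(9.3), np.float64(-31.8)), (np.float64(0.15), np.float64(-10.9), np.float64(-39.0)), (np.float64(0.16), np.float64(-31.0), np.float64(-46.3)), (np.float64(0.17), np.float64(-51.2), np.float64(-53.5))]
[ 0.48972141 -0.04583926  0.15166565]
```

>>> {"fn": "servo_tool", "kwargs": {
  "series": [
    [[-1, 8, 0, 0, 0, 0], [-3, 16, 0, 0, 0, 0], [-4, 24, 0, 0, 0, 0], [-5.3, 30, 0, 0, 0, 0], [-6.6, 36, 0, 0, 0, 0]]
  ]
}}

```text
time: 5.73
tool_pos: [0.5068, -0.055, 0.1285]
tcp_rot: [2.442, -1.976, 0.001]
contact_force: [0.8, -2.0, 1.9]
grip_width: -0.0001
```

>>> {"fn": "servo_tool", "kwargs": {
  "series": [
    [[-1, 5, 0, 0, 0, 0], [-2, 10, 0, 0, 0, 0], [-3.2, 15, 0, 0, 0, 0], [-4.2, 20, 0, 0, 0, 0], [-5.3, 25, 0, 0, 0, 0]]
  ]
}}

```text
time: 6.15
tool_pos: [0.5014, -0.0303, 0.1283]
tcp_rot: [2.442, -1.977, -0.0]
contact_force: [0.5, -2.2, 1.9]
grip_width: 0.0001
```

```bash
python3 - <<'E'
from h import *
p=eyes.get_image('scene'); 
for r in eyes.spot_point(p,'knob')[:1]: print(r['p']);lever(p,r['uv'])
knob(.15)
E
```

```text
0.68
lever True [-5.6 -2.3] 0.14985382769634198
lever True [91.  37.2] 0.10227478622834357
[(np.float64(0.12), np.float64(55.0), np.float64(22.5)), (np.float64(0.13), np.float64(34.7), np.float64(14.2)), (np.float64(0.14), np.float64(14.4), np.float64(5.9)), (np.float64(0.15), np.float64(-5.9), np.float64(-2.4)), (np.float64(0.16), np.float64(-26.2), np.float64(-10.7)), (np.float64(0.17), np.float64(-46.5), np.float64(-19.0))]
6.4 tcp box [  0.3 -27.8] 0.1281273068411508 [-0.36723435  0.13747086  0.72746589] -0.00010327154146335994
```

>>> {"fn": "servo_tool", "kwargs": {
  "series": [
    [[-1, 5, 0, 0, 0, 0], [-2, 10, 0, 0, 0, 0], [-3.2, 15, 0, 0, 0, 0], [-4.2, 20, 0, 0, 0, 0], [-5.3, 25, 0, 0, 0, 0]]
  ]
}}

```text
time: 6.82
tool_pos: [0.496, -0.0051, 0.1282]
tcp_rot: [2.442, -1.976, -0.0]
contact_force: [0.2, -2.5, -1.6]
grip_width: -0.0004
```

>>> {"fn": "servo_tool", "kwargs": {
  "series": [
    [[-0.4, 2, 0, 0, 0, 0], [-0.8, 4, 0, 0, 0, 0], [-1.3, 6, 0, 0, 0, 0], [-1.5, 7, 0, 0, 0, 0], [-1.5, 7, 0, 0, 0, 0]]
  ]
}}

```text
time: 7.23
tool_pos: [0.4946, 0.0014, 0.1282]
tcp_rot: [2.442, -1.976, -0.0]
contact_force: [0.8, -1.9, -0.3]
grip_width: -0.0001
```

```bash
python3 - <<'E'
from h import *
p=eyes.get_image('scene'); 
for r in eyes.spot_point(p,'knob')[:1]: print(r['p']);lever(p,r['uv'])
knob(.15)
E
```

```text
0.65
lever True [-11.2  29.6] 0.14592483284274715
lever True [68.7 66.2] 0.10582724365377671
[(np.float64(0.12), np.float64(40.4), np.float64(53.3)), (np.float64(0.13), np.float64(20.5), np.float64(44.1)), (np.float64(0.14), np.float64(0.6), np.float64(35.0)), (np.float64(0.15), np.float64(-19.3), np.float64(25.9)), (np.float64(0.16), np.float64(-39.2), np.float64(16.8)), (np.float64(0.17), np.float64(-59.1), np.float64(7.7))]
7.4833 tcp box [0.5 4.7] 0.1282972355863882 [ 0.62858614 -0.64303003 -0.64642931] 4.646263846447488e-05
```

>>> {"fn": "servo_tool", "kwargs": {
  "series": [
    [[3, -14, 0, 0, 0, 0], [32, -8, 0, 0, 0, 0], [61, -1, 0, 0, 0, 0], [57, 20, 0, 0, 0, 0], [52, 40, 0, 0, 0, 0]]
  ]
}}

```text
time: 7.9
tool_pos: [0.5481, 0.0415, 0.1278]
tcp_rot: [-2.44, 1.978, 0.0]
contact_force: [-0.9, 0.8, 0.1]
grip_width: -0.0002
```

```bash
python3 - <<'E'
from h import *
p=eyes.get_image('scene'); 
for r in eyes.spot_point(p,'knob')[:1]: print(r['p'],r['uv']);lever(p,r['uv'])
knob(.15)
save(p,'k5.png',(245,175,130,120),4)
E
```

```text
0.85 [277.1, 210.3]
lever True [-7.3 32.9] 0.1453639931413614
lever True [64.4 65.9] 0.10950130399118835
[(np.float64(0.12), np.float64(43.4), np.float64(56.2)), (np.float64(0.13), np.float64(23.4), np.float64(47.0)), (np.float64(0.14), np.float64(3.4), np.float64(37.9)), (np.float64(0.15), np.float64(-16.6), np.float64(28.7)), (np.float64(0.16), np.float64(-36.5), np.float64(19.5)), (np.float64(0.17), np.float64(-56.5), np.float64(10.3))]
top 0.59 [ 1.8 32.4]
8.15 tcp box [59.8 32.7] 0.1283530045982953 [-0.28677233 -1.26303757 -0.41855646] 2.0827458117635792e-05
```

View pics/k5.png

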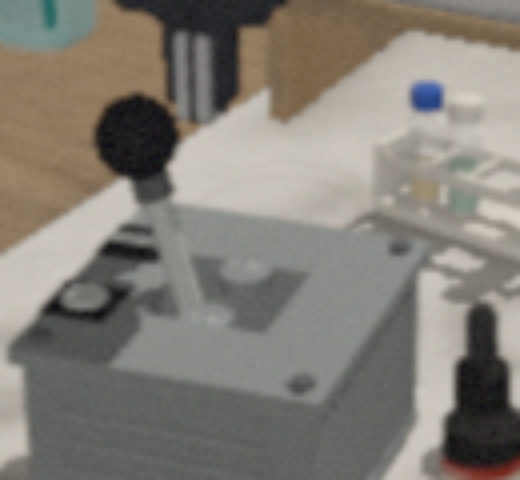

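The lever is in the left slot at the crossbar (knob at about (138,137) in the crop), with the fingertips on its far side. Next I push near.

>>> {"fn": "servo_tool", "kwargs": {
  "series": [
    [[-12, -2.6, 0, 0, 0, 0], [-24, -5, 0, 0, 0, 0], [-34, -7.3, 0, 0, 0, 0], [-39, -8.4, 0, 0, 0, 0], [-44, -9.5, 0, 0, 0, 0]]
  ]
}}

```text
time: 8.57
tool_pos: [0.5028, 0.0313, 0.1287]
tcp_rot: [-2.441, 1.977, -0.002]
contact_force: [1.5, 0.3, 1.7]
grip_width: 0.0001
```

>>> {"fn": "servo_tool", "kwargs": {
  "series": [
    [[-4, -0.8, 0, 0, 0, 0], [-8, -1.7, 0, 0, 0, 0], [-12, -2.6, 0, 0, 0, 0], [-16, -3.4, 0, 0, 0, 0], [-19, -4, 0, 0, 0, 0]]
  ]
}}

```text
time: 8.98
tool_pos: [0.4833, 0.0277, 0.1281]
tcp_rot: [2.442, -1.976, -0.0]
contact_force: [1.7, 0.0, -2.3]
grip_width: -0.0004
```

```bash
python3 - <<'E'
from h import *
p=eyes.get_image('scene'); 
for r in eyes.spot_point(p,'knob')[:1]: print(r['p'],r['uv']);lever(p,r['uv'])
knob(.14)
E
```

```text
0.67 [267.1, 220.0]
lever True [-31.5  38.2] 0.1397826232571585
lever True [65.7 85.2] 0.08862266962346532
[(np.float64(0.12), np.float64(6.1), np.float64(56.4)), (np.float64(0.13), np.float64(-12.9), np.float64(47.2)), (np.float64(0.14), np.float64(-31.9), np.float64(38.0)), (np.float64(0.15), np.float64(-50.9), np.float64(28.8)), (np.float64(0.16), np.float64(-69.9), np.float64(19.6)), (np.float64(0.17), np.float64(-88.9), np.float64(10.4))]
9.2333 tcp box [-4.8 33.1] 0.12819359175003522 [0.28110349 0.46222868 0.42216992] -4.6527613066672085e-05
```

Small steps now, watching the force.

>>> {"fn": "servo_tool", "kwargs": {
  "series": [
    [[-1, -0.2, 0, 0, 0, 0], [-2, -0.4, 0, 0, 0, 0], [-3, -0.6, 0, 0, 0, 0], [-4, -0.8, 0, 0, 0, 0], [-4.5, -1, 0, 0, 0, 0]]
  ]
}}

```text
time: 9.65
tool_pos: [0.4793, 0.0269, 0.1283]
tcp_rot: [-2.442, 1.976, -0.0]
contact_force: [4.0, 2.1, -3.1]
grip_width: -0.0
```

>>> {"fn": "servo_tool", "kwargs": {
  "series": [
    [[-0.5, -0.1, 0, 0, 0, 0], [-1, -0.2, 0, 0, 0, 0], [-1.5, -0.3, 0, 0, 0, 0], [-1.5, -0.3, 0, 0, 0, 0], [-1.5, -0.3, 0, 0, 0, 0]]
  ]
}}

```text
time: 10.07
tool_pos: [0.4776, 0.0265, 0.1283]
tcp_rot: [2.442, -1.977, -0.0]
contact_force: [3.4, 2.1, -3.2]
grip_width: 0.0002
```

>>> {"fn": "servo_tool", "kwargs": {
  "series": [
    [[-0.5, -0.1, 0, 0, 0, 0], [-1, -0.2, 0, 0, 0, 0], [-1.5, -0.3, 0, 0, 0, 0], [-1.5, -0.3, 0, 0, 0, 0], [-1.5, -0.3, 0, 0, 0, 0]]
  ]
}}

```text
time: 10.48
tool_pos: [0.4767, 0.0263, 0.1284]
tcp_rot: [-2.441, 1.976, -0.001]
contact_force: [6.6, 2.3, -5.1]
grip_width: -0.0001
```

```bash
python3 - <<'E'
from h import *
p=eyes.get_image('scene'); 
for r in eyes.spot_point(p,'knob')[:1]: print(r['p'],r['uv']);lever(p,r['uv'])
knob(.14)
E
```

```text
10.7333 tcp box [-11.9  33. ] 0.1283317686495044 [ 7.65506009  2.87874409 -5.35573667] 0.00028309083222146915
```

The end stop is reached: the force stays at about 8 N while the arm holds. Now I back off and check.

>>> {"fn": "servo_tool", "kwargs": {
  "series": [
    [[3, 0.6, 0, 0, 0, 0], [10, 2.2, 0, 0, 0, 0], [25, 5.3, 0, 0, 0, 0], [45, 9.6, 0, 0, 0, 0], [65, 14, 10, 0, 0, 0]]
  ]
}}

```text
time: 11.15
tool_pos: [0.541, 0.0403, 0.1371]
tcp_rot: [2.44, -1.976, -0.003]
contact_force: [-0.3, -0.1, -0.1]
grip_width: 0.0004
```

>>> {"fn": "servo_tool", "kwargs": {
  "series": [
    [[10, 0, 20, 0, 0, 0], [10, -30, 40, 0, 0, 0], [10, -60, 50, 0, 0, 0], [10, -90, 50, 0, 0, 0], [10, -120, 50, 0, 0, 0]]
  ]
}}

```text
time: 11.57
tool_pos: [0.5515, -0.0811, 0.1889]
tcp_rot: [2.442, -1.976, 0.001]
contact_force: [1.0, -0.6, 0.4]
grip_width: 0.0001
```

```bash
python3 - <<'E'
from h import *
for c in ('scene','top'):
  p=eyes.get_image(c); print(c)
  for r in eyes.spot_point(p,'knob')[:1]: print(r['p'],r['uv']);lever(p,r['uv'])
  for q in eyes.regions_of(p,'knob')[:1]: print('region',q['extent'])
  save(p,'f_'+c+'.png')
knob(.14)
a=cv2.imread('pics/f_scene.png')[175:325,215:375]; c=cv2.imread('pics/f_top.png')[180:330,245:405]
cv2.imwrite('pics/k6.png',cv2.resize(np.hstack([a,c]),None,fx=2.5,fy=2.5,interpolation=2))
E
```

```text
scene
region [256.1, 214.8, 30.2, 41.2]
top
12.0167 tcp box [ 38.9 -85.5] 0.18827299644546508 [ 0.38798519  0.00220976 -0.4797925 ] -0.0002767179438690589
```

View pics/k6.png

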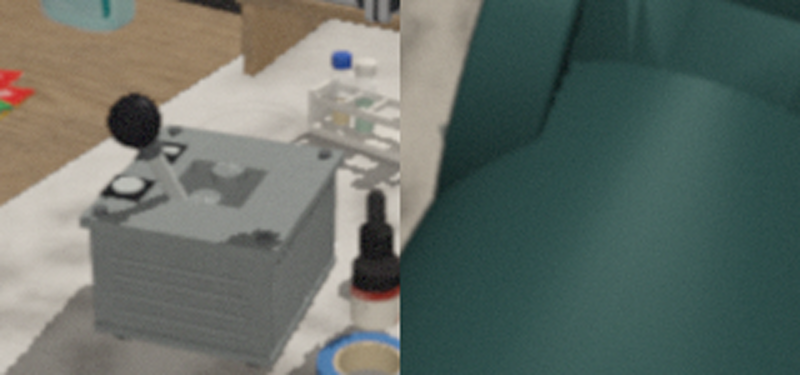

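>>> {"fn": "servo_tool", "kwargs": {
  "series": [
    [[-20, -30, 20, 0, 0, 0], [-45, -60, 40, 0, 0, 0], [-70, -90, 45, 0, 0, 0], [-95, -120, 45, 0, 0, 0], [-120, -150, 45, 0, 0, 0]]
  ]
}}

```text
time: 12.43
tool_pos: [0.4303, -0.2304, 0.2339]
tcp_rot: [2.443, -1.975, 0.002]
contact_force: [0.5, -1.6, -0.2]
grip_width: -0.0002
```

>>> {"fn": "servo_tool", "kwargs": {
  "series": [
    [[-20, -30, 0, 0, 0, 0], [-40, -60, 0, 0, 0, 0], [-60, -90, 0, 0, 0, 0], [-80, -120, 0, 0, 0, 0], [-100, -150, 0, 0, 0, 0]]
  ]
}}

```text
time: 12.85
tool_pos: [0.3303, -0.3806, 0.2335]
tcp_rot: [2.443, -1.975, 0.001]
contact_force: [1.0, -0.5, -0.6]
grip_width: 0.0
```

```bash
python3 - <<'E'
from h import *
for c in ('scene','top'):
  p=eyes.get_image(c); print(c)
  for r in eyes.spot_point(p,'knob')[:1]: print(r['p'],r['uv']);lever(p,r['uv'])
  for q in eyes.regions_of(p,'knob')[:1]:
    vs,us=np.nonzero(q['region']); print('region',q['extent'],us.mean(),vs.mean())
  if c=='scene': lever(p,[269,223.4])
  im=p['image'].astype(int).sum(2)
  save(p,'g_'+c+'.png')
knob(.137)
a=cv2.imread('pics/g_scene.png')[175:325,215:375]; c=cv2.imread('pics/g_top.png')[180:330,245:405]
cv2.imwrite('pics/k7.png',cv2.resize(np.hstack([a,c]),None,fx=2.5,fy=2.5,interpolation=2))
E
```

```text
scene
0.61 [268.2, 222.9]
lever True [-38.5  33.3] 0.13915930106110452
lever True [71.4 86.2] 0.08058322971149062
[(np.float64(0.12), np.float64(-2.6), np.float64(50.6)), (np.float64(0.13), np.float64(-21.3), np.float64(41.6)), (np.float64(0.14), np.float64(-40.1), np.float64(32.5)), (np.float64(0.15), np.float64(-58.9), np.float64(23.5)), (np.float64(0.16), np.float64(-77.6), np.float64(14.4)), (np.float64(0.17), np.float64(-96.4), np.float64(5.4))]
region [254.4, 214.1, 34.3, 43.3] 271.64923076923077 229.33384615384617
lever True [-39.8  31.5] 0.13924115379563973
lever True [73.3 85.7] 0.07888009694926845
[(np.float64(0.12), np.float64(-3.8), np.float64(48.8)), (np.float64(0.13), np.float64(-22.5), np.float64(39.8)), (np.float64(0.14), np.float64(-41.2), np.float64(30.8)), (np.float64(0.15), np.float64(-60.0), np.float64(21.8)), (np.float64(0.16), np.float64(-78.7), np.float64(12.8)), (np.float64(0.17), np.float64(-97.4), np.float64(3.8))]
top
0.95 [285.8, 285.8]
lever True [-36.9  31.4] 0.1402466511150504
lever True [-37.  48.] -0.08432896931897715
[(np.float64(0.12), np.float64(-36.9), np.float64(32.9)), (np.float64(0.13), np.float64(-36.9), np.float64(32.1)), (np.float64(0.14), np.float64(-36.9), np.float64(31.4)), (np.float64(0.15), np.float64(-36.9), np.float64(30.7)), (np.float64(0.16), np.float64(-36.8), np.float64(29.9)), (np.float64(0.17), np.float64(-36.8), np.float64(29.2))]
region [274.6, 262.5, 30.4, 38.6] 287.3283950617284 282.70864197530864
top 0.74 [-34.   32.2]
ext [275.9, 261.3, 29.3, 36.4]
13.3 tcp box [-238.4 -332.8] 0.23341608383524787 [ 0.74434296  0.61095468 -0.33601807] 0.0002456091946289223
```

View pics/k7.png

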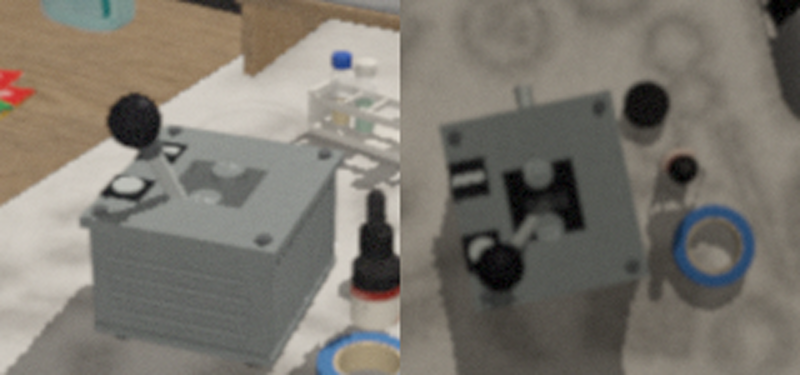

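```bash
python3 -c "
from h import *
print(ctrl.finish_job())"
```

```text
the job is handed in; nothing more can be done
None
```

The lever now stands in the near-left slot, the one with the round disc marker beside it, and I've handed the job in at about 13.3 s. No verdict was reported.

I used the shut fingertips in three pushes: far to the crossbar, left across it, then near into the slot until it reached the end stop. The highest force reported was about 10 N, taken at the end of each move and while the arm held at the end stop.

**Final position:** Three of the four knob readings, from both cameras, put it about 37 to 40 mm near and 31 to 33 mm left of the box centre. That is a lean of about -0.32 rad fore-aft and +0.27 rad left, against the required 0.27 and 0.2. The fourth, a second reading from the top camera, gave only 34 mm near. That is about -0.29 rad, still past the requirement but with less margin.

**Other checks:**
- **Arm and bystanders:** The arm is well clear, and the bottle, cap and tape roll look unmoved in the last picture.
- **Lift:** I did not measure it directly. The fingertips carried about 5 N of vertical load at the end stop, in the direction that would lift the knob. It dropped to zero when I backed off. The knob height afterwards, about 139 to 140 mm, comes from assuming no lift, so it does not confirm it.

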